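# Charge the microinjector's air reservoir with its hand pump

## Task

Charge the microinjector's hand-pumped air reservoir: push the red toggle lever over towards the blue tank to open the valve, pump the yellow plunger with full strokes until the indicator pin has popped fully out, then push the lever back towards the front to shut the air in and leave everything released. Only push and press with the fingertips: grip and lift nothing, keep off the indicator pin, be gentle with lever and plunger, do not shove the reservoir, and leave the things round it where they are.

Things in the scene. Friction and masses are not known exactly. Their poses are not given: they have to be found in the camera images.
- air_reservoir: Hand-pumped air reservoir, loose on rubber feet, about 4 kg: white base 170 x 260 mm; at its back a lying blue tank along y (axis x = +40 mm, top at z = 93, relief valve to z = 102 mm at y = +30); in front a metal block (46 x 200 mm, top at z = 80 mm) with, at x = -35 mm, pump (y = +60), pin (y = -5), toggle valve (y = -75 mm). Origin: base centre, worktop level; x front to back, y left, z up.
- pump_plunger: The pump's plunger, a yellow mushroom button 56 mm across and 16 mm thick on a steel rod, moving straight down and up. Origin: centre of its top, 170 mm above the worktop at rest, 140 mm when pressed home. Below it the pump barrel, 45 mm across, ends 117 mm above the worktop.
- plunger_down (a joint): How far the plunger is pressed, m: 0 = up at rest, 0.030 = home. A spring lifts it again by itself in about 0.2 s; pressing takes about 5 N at the top, 13 N at the bottom. Only with the valve open does a down stroke raise the pin: about 5 mm for a full stroke, 4 mm for one of 25 mm, 1.5 mm for one of 12 mm (the first 6 mm of a stroke are lost).
- indicator_pin: The indicator pin, 10 mm thick, with an orange cap 15 mm across and 6.5 mm high; it rises straight up out of a steel bush (top 92 mm above the worktop). Its stem is white, with a green foot that shows above the bush only near the end. Origin: underside of the cap. Not to be touched.
- pin_out (a joint): How far the pin stands out, m: 0 = cap on the bush, 0.024 = fully out against its stop. It starts partly out by chance (0 to 0.009), stays where it is by friction, and further strokes at its stop do no harm.
- valve_lever: The red lever of the toggle valve, 13 mm thick, round end 54 mm from its pivot. Origin: on the pivot, 90 mm above the worktop; it swings in the reservoir's x-z plane. The dark valve cheeks beside the pivot reach 98 mm above the worktop and 15 mm to the front and back of the pivot.
- lever_tip (a point): Centre of the lever's round end (radius 6.5 mm), 48 mm from the pivot; about 130 mm above the worktop when shut or open.
- valve_open (a joint): Lever angle, rad: 0 = shut, leaning 0.6 rad from upright to the front (reservoir -x); 1.2 = open, leaning 0.6 rad to the back over towards the tank (+x). It stays where it is left; about 1 N at its end moves it, 2 to 3 N near the cheeks; hard stops at both ends.
- stain_bottle: Amber dropper bottle with black cap, 48 mm across, 85 mm high, loose, right of the reservoir; origin at the centre of its underside.
- petri_dish: Clear petri dish, 88 mm across, 12 mm high, loose, left of the reservoir; origin at the centre of its underside.
- label_tape: Roll of green label tape, 68 mm across, 18 mm high, loose, right of the reservoir towards the back; origin at the centre of its underside.
- forceps: Steel forceps, 127 mm long, 9 mm high, loose, lying in front of the reservoir; origin at its middle, underside.

How it is judged:
By the outcome, as a careful person would: the job done as asked, in the order asked, and still so for the second after the job is handed in, with the robot touching nothing.
It also fails if it takes over 54 s, if anything falls off the work surface, if the arm or the gripper's body presses on something with over 40 N, if the wrist force passes 120 N, or if a joint passes its speed limit or range.

## Robot

A 6-joint arm with a two-finger parallel gripper is mounted at the origin on a cart in front of the work surface, level with it; the furniture and walls round the work are solid. World frame = base frame: x ahead of the robot, y to its left, z up, the work surface at z = 0. Lengths are in mm, angles in rad, forces in N, time in s.
With the tool pointing down it reaches from about 350 to 875 mm from the base axis. Payload 4.2 kg.
Tool frame: the origin (TCP) lies at the very end of the fingers, on their centre line; the grasp point (between the pads) lies arm.grip_point_offset behind it (arm.grip_point_offset is the distance from the TCP to the grasp point, in mm); z points along the fingers, y is the line along which they close (so a half turn about z gives the same grasp; the last joint's range is limited). The gripper opens to 85 mm and grips with 20 to 120 N. Pads are 22 mm wide; open, the fingers measure 114 mm over their backs; the gripper's body (76 mm by 85 mm) begins 54 mm behind the grasp point. The pads swing forward as they close: fully open they stand 13 mm farther back than shut.
Start: joints at [1.559, 0.385, 0.008, 0, -1.194, -0.259], TCP at [167.157, 602.211, 231.312] pointing down, gripper open.
Joint ranges: [-3.14, 3.14], [-1.21, 2.06], [-1.07, 1.41], [-3.16, 2.05], [-2.99, -0.16], [-3.1, 3.1]. Speed limits (rad/s): [2.79, 2.79, 3.14, 3.14, 3.14, 3.14].

## Interface

Orientations are given as a unit quaternion [x, y, z, w].
In Python, from bench import arm, cams, ticket gives the robot as it stands.
- The arm moves only by the tool servo_tool, never from a script. Its argument "commands" is a list that holds one entry, the list of rows, each a list of 7 numbers: the closure in counts, from 0 (fully open) to 255 (shut), then the shift along the tool's x, y, z in m, then the turn, a rotation vector about the tool's x, y, z in degrees. In form: [[[grip, x, y, z, ax, ay, az], ...]]. A call has 1 to 10 rows; each row shifts and turns the commanded pose from where the row before left it, along the tool's axes as they then stand; what a row does not reach is not made up. A row lasts 1/12 s, in which the tool goes at most 41.7 mm and 7.16 degrees, less where a joint would pass 70% of its speed; a pose out of reach is approached as far as the arm can. A call with a gripper value outside its range is refused whole. The fingers move at their own pace and stop on an object; the grip force is fixed at half the most. Time passes only in rows, so rows that do not move let the fingers close. It gives the time, the measured TCP pose, the force, the opening and the grip force at its end, in the units of the state.
- arm.read_state(): the state, without advancing time (a new reading comes with each control period).
- cams.get_image(name): name is "scene" or "top" or "wrist"; returns a dict with "frame" (420x560x3 uint8, blue, green, red), "K" (3x3 intrinsics, pixels), "T" (4x4, takes a point from camera to world coordinates). Camera axes: x right, y up, looking along -z (the intrinsics and any distortion apply to the point x, -y, -z); pixel columns grow to the right and rows downward; lengths in mm; the calibration is good to about 2 mm. A picture is of the moment at which its call begins. There is no depth.
- ticket.job_done(): hands the job in; it is judged then, once.
The state is a dict: "clock": time; "joints": joint angles; "joint_vel": joint speeds; "joint_efforts": joint torques, N m; "position": TCP position; "ee_rot": TCP orientation; "contact_force": force on the tool from outside, world axes, zero at the start; "wrist_torque": the same for the moment, N m; "gripper_width": finger opening in mm; "grasp_force": force on a finger pad.
Only numpy, scipy, OpenCV 4.12 (cv2) and the standard library are available. Lean on these libraries where they do the work, as an engineer would, in place of code of your own. Each camera call takes 0.05 s, during which the arm holds its last target. There are 200 camera calls.

## Working session

There is one attempt and no reset: what is moved stays moved. The work goes in short steps, Python scripts to look and compute and a tool call to move; the robot and the scene stay as the last step left them, time stands still between calls to the robot, and variables do not carry over. Pictures are saved under pics/ and viewed, at most 10 in all, crops included, and the job is handed in when it is done.

Besides the shell and the picture viewer there is one more tool, called after "Request:" by a JSON object that holds its "api" and its "payload". servo_tool: Moves the arm, as the interface text tells. Its arguments: {"type":"object","properties":{"commands":{"type":"array","items":{"type":"array","items":{"type":"array","items":{"type":"number"}}}}},"required":["commands"]}

```bash
mkdir -p pics; cat > h.py <<'E'
from bench import arm,cams,ticket
import numpy as np,cv2
from scipy.spatial.transform import Rotation as R
def ray(im,u,v):
    d=np.linalg.inv(im["K"])@[u,v,1.]; d=np.array([d[0],-d[1],-d[2]])
    return im["T"][:3,3],im["T"][:3,:3]@d
def onplane(im,u,v,z):
    o,d=ray(im,u,v); return o+d*(z-o[2])/d[2]
def proj(im,p):
    c=np.linalg.inv(im["T"])@np.append(p,1); q=im["K"]@[c[0],-c[1],-c[2]]; return q[:2]/q[2]
def tri(i1,p1,i2,p2):
    o1,d1=ray(i1,*p1);o2,d2=ray(i2,*p2)
    s=np.linalg.lstsq(np.c_[d1,-d2],o2-o1,rcond=None)[0]
    a,b=o1+s[0]*d1,o2+s[1]*d2
    return (a+b)/2,np.linalg.norm(a-b)
def blobs(im,lo,hi,n=2):
    m=cv2.inRange(cv2.cvtColor(im["frame"],cv2.COLOR_BGR2HSV),lo,hi)
    k,_,st,c=cv2.connectedComponentsWithStats(m)
    o=sorted(range(1,k),key=lambda i:-st[i,4])[:n]
    return [(c[i].round(1),st[i].tolist()) for i in o]
E
cat > a.py <<'E'
from h import *
s=arm.read_state();print(s["clock"],s["position"],s["ee_rot"],s["gripper_width"],arm.grip_point_offset)
for n in("scene","top"):
    im=cams.get_image(n);cv2.imwrite(f"pics/{n}0.png",im["frame"]);print(n,im["T"][:3,3].round())
    for c,lo,hi in(("yellow",(22,120,100),(34,255,255)),("red",(0,150,80),(5,255,255)),("red2",(174,150,80),(180,255,255)),("orange",(8,150,100),(20,255,255)),("blue",(100,120,50),(125,255,255))):
        print(c,blobs(im,lo,hi))
E
python3 a.py
```

```text
0.0 [167.01904657 601.64582691 230.20120222] [ 9.90836006e-01 -1.35065661e-01 -8.81276437e-05  1.12603754e-03] 85.38536292796665 18.700000000000003
scene [  21. -776.  512.]
yellow [(array([239. , 176.1]), [228, 171, 24, 11, 201])]
red [(array([101.6,  98.4]), [97, 95, 10, 7, 53]), (array([267.4, 219.6]), [263, 214, 10, 12, 40])]
red2 [(array([266.6, 216.1]), [262, 213, 11, 10, 19])]
orange [(array([234.5,  70.4]), [227, 66, 15, 10, 125]), (array([262.3,  70.7]), [258, 69, 10, 5, 42])]
blue [(array([518.8, 188.7]), [479, 170, 81, 37, 1595]), (array([279.3, 211.8]), [260, 200, 40, 26, 492])]
top [ 376. -126.  953.]
yellow [(array([215.3, 218.2]), [203, 206, 26, 26, 534]), (array([112.6, 245. ]), [111, 242, 4, 7, 24])]
red [(array([ 76.5, 128.4]), [67, 124, 20, 10, 115]), (array([279.9, 230.8]), [277, 226, 6, 11, 57])]
red2 []
orange [(array([116.9, 215.1]), [114, 211, 7, 9, 55]), (array([248.4, 222.7]), [246, 220, 6, 6, 29])]
blue [(array([247.8, 193.4]), [222, 178, 51, 31, 1454]), (array([418.6,  79.7]), [404, 66, 30, 28, 618])]
```

```bash
ls . pics
```

```text
.:
a.py
h.py
pics

pics:
scene0.png
top0.png
```

View pics/scene0.png

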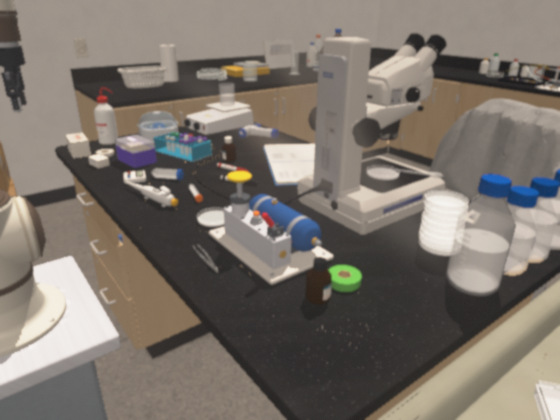

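View pics/top0.png

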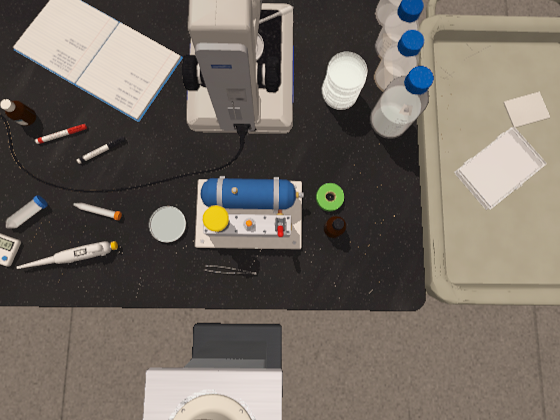

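```bash
cat > b.py <<'E'
from h import *
t=cams.get_image("top");s=cams.get_image("scene")
pl=onplane(t,215.3,218.2,168);pin=onplane(t,248.4,222.7,100);lv=onplane(t,279.9,230.8,122)
tank=onplane(t,247.8,193.4,85)
print("plunger",pl,"pin",pin,"lever",lv,"tank",tank)
print("tri pl",tri(t,(215.3,218.2),s,(239,176.1)))
print(s["K"],t["K"])
d=pl-lv;print("yaw of +y", np.arctan2(d[1],d[0]), np.linalg.norm(d[:2]))
w=cams.get_image("wrist");cv2.imwrite("pics/w0.png",w["frame"]);print(w["T"])
E
python3 b.py
```

```text
plunger [485.55648132 -13.81180679 168.        ] pin [486.03348675 -78.17006716 100.        ] lever [ 466.52589503 -148.10794857  122.        ] tank [555.83947438 -74.28415401  85.        ]
tri pl (array([486.29837084, -13.43866933, 164.41046992]), np.float64(0.5563491638047168))
[[431.56298978   0.         279.37355066]
 [  0.         431.56298978 204.92620947]
 [  0.           0.           1.        ]] [[384.7879449    0.         276.36330869]
 [  0.         384.7879449  209.03741047]
 [  0.           0.           1.        ]]
yaw of +y 1.4300274478103858 135.6378151955652
[[-2.67521248e-01  9.10561930e-01  3.15133867e-01  2.49203392e+02]
 [-9.63550544e-01 -2.53369511e-01 -8.58733917e-02  5.79227886e+02]
 [ 1.65227235e-03 -3.26620366e-01  9.45154171e-01  3.74105248e+02]
 [ 0.00000000e+00  0.00000000e+00  0.00000000e+00  1.00000000e+00]]
```

The top view shows the reservoir almost square to the world: plunger at (215,218), pin at (248,223), lever at (280,231) and tank behind. Its origin is about (520,-74), yaw about 0. The forceps at (230,270) and the bottle at (335,226) are clear of the path.

Request:
{"api": "servo_tool", "payload": {"commands": [[[255,0,0,0,0,0,-5.2],[255,0,0,0,0,0,-5.2],[255,0,0,0,0,0,-5.15],[255,0.03,0.022,0,0,0,0],[255,0.03,0.022,0,0,0,0],[255,0.03,0.022,0,0,0,0],[255,0.03,0.022,0,0,0,0],[255,0.03,0.022,0,0,0,0],[255,0.03,0.022,0,0,0,0],[255,0.03,0.022,0,0,0,0]]]}}

```text
clock: 1.08
position: [378.4, 447.0, 231.4]
ee_rot: [1.0, 0.0, 0.0, -0.0]
contact_force: [0.2, -0.1, -0.5]
gripper_width: -0.2
grasp_force: 0.0
```

Request:
{"api": "servo_tool", "payload": {"commands": [[[255,0.01,0.038,0,0,0,0],[255,0.01,0.038,0,0,0,0],[255,0.01,0.038,0,0,0,0],[255,0,0.04,0,0,0,0],[255,0,0.04,0,0,0,0],[255,0,0.04,0,0,0,0],[255,0,0.04,0,0,0,0],[255,0,0.04,0,0,0,0],[255,0,0.04,0,0,0,0],[255,0,0.04,0,0,0,0]]]}}

```text
clock: 1.92
position: [406.9, 52.5, 231.6]
ee_rot: [1.0, 0.001, 0.0, -0.0]
contact_force: [1.1, 1.0, 0.6]
gripper_width: 0.0
grasp_force: 0.0
```

Request:
{"api": "servo_tool", "payload": {"commands": [[[255,0,0.04,0,0,0,0],[255,0,0.04,0,0,0,0],[255,0,0.04,0,0,0,0],[255,0,0.04,0,0,0,0],[255,0,0.037,0,0,0,0],[255,0,0,0,0,0,0],[255,0,0,0,0,0,0]]]}}

```text
clock: 2.5
position: [407.1, -144.4, 231.1]
ee_rot: [1.0, -0.002, -0.0, -0.0]
contact_force: [-1.2, 0.1, -0.0]
gripper_width: -0.0
grasp_force: 0.0
```

```bash
cat > c.py <<'E'
from h import *
import sys
s=arm.read_state();print(s["clock"],s["position"].round(1) if hasattr(s["position"],"round") else s["position"])
im=cams.get_image("wrist");cv2.imwrite(f"pics/w{sys.argv[1]}.png",im["frame"])
for c,lo,hi in(("yellow",(22,120,100),(34,255,255)),("red",(0,150,80),(5,255,255)),("red2",(174,150,80),(180,255,255)),("orange",(8,150,100),(20,255,255))):
    print(c,blobs(im,lo,hi))
o=np.array([520.5,-74,0])
for n,p in dict(plung=(-35,60,170),pinbush=(-35,-5,92),tipshut=(-62,-75,130),tipopen=(-8,-75,130),pivot=(-35,-75,98)).items(): print(n,proj(im,o+p).round(1))
E
python3 c.py 1
```

```text
2.5 [ 407.1 -144.4  231.1]
yellow [(array([ 74.5, 106.3]), [33, 63, 85, 88, 5652])]
red [(array([287.6, 133.1]), [280, 114, 16, 39, 517])]
red2 []
orange [(array([110. , 136.4]), [95, 114, 25, 38, 85]), (array([206.9, 109.1]), [198, 100, 14, 16, 66])]
plung [ 75.1 112.9]
pinbush [207.3 109.2]
tipshut [288.9 146.5]
tipopen [289.   70.8]
pivot [288.4 109. ]
```

View pics/w1.png

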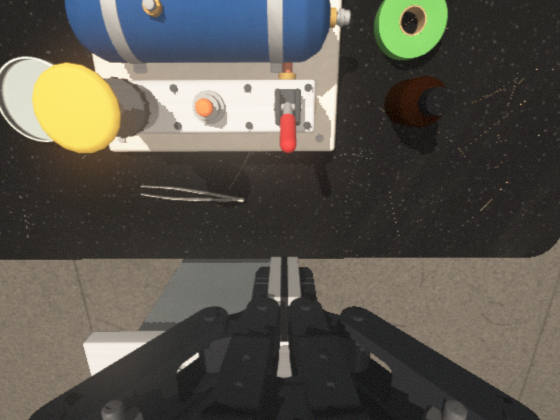

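The wrist view agrees with the map to a few mm: lever tip at (288,147), shut, and pin cap at (207,109). I'll descend in front of the lever, then push.

Request:
{"api": "servo_tool", "payload": {"commands": [[[255,0,0.001,0.03,0,0,0],[255,0,0.001,0.03,0,0,0],[255,0,0.001,0.03,0,0,0],[255,0,0,0.021,0,0,0],[255,0.01,0,0,0,0,0],[255,0.01,0,0,0,0,0],[255,0,0,0,0,0,0]]]}}

```text
clock: 3.13
position: [432.0, -144.9, 122.1]
ee_rot: [1.0, 0.002, 0.003, 0.001]
contact_force: [0.4, 0.1, 0.5]
gripper_width: 0.1
grasp_force: 0.0
```

Request:
{"api": "servo_tool", "payload": {"commands": [[[255,0.004,0,0,0,0,0],[255,0.004,0,0,0,0,0],[255,0.004,0,0,0,0,0],[255,0.004,0,0,0,0,0],[255,0.004,0,0,0,0,0],[255,0.004,0,0,0,0,0]]]}}

```text
clock: 3.63
position: [451.1, -145.8, 120.4]
ee_rot: [1.0, 0.0, -0.001, 0.0]
contact_force: [-1.3, 0.3, 1.5]
gripper_width: -0.2
grasp_force: 1.2
```

Request:
{"api": "servo_tool", "payload": {"commands": [[[255,0.004,0,0,0,0,0],[255,0.004,0,0,0,0,0],[255,0.004,0,0,0,0,0],[255,0.004,0,0,0,0,0],[255,0.004,0,0,0,0,0]]]}}

```text
clock: 4.05
position: [472.1, -145.6, 120.3]
ee_rot: [1.0, 0.0, -0.0, -0.0]
contact_force: [-1.6, -0.9, 1.9]
gripper_width: 0.0
grasp_force: 0.9
```

Request:
{"api": "servo_tool", "payload": {"commands": [[[255,0.003,0,0,0,0,0],[255,0.003,0,0,0,0,0],[255,0.003,0,0,0,0,0],[255,0.002,0,0,0,0,0],[255,0,0,0,0,0,0]]]}}

```text
clock: 4.47
position: [483.0, -145.5, 120.1]
ee_rot: [1.0, 0.0, 0.0, -0.0]
contact_force: [-0.7, -0.4, 0.1]
gripper_width: -0.0
grasp_force: 0.3
```

Request:
{"api": "servo_tool", "payload": {"commands": [[[255,0.001,0,0,0,0,0],[255,0.001,0,0,0,0,0],[255,0,0,0,0,0,0]]]}}

```text
clock: 4.72
position: [484.4, -145.5, 120.1]
ee_rot: [1.0, 0.0, -0.0, -0.0]
contact_force: [-0.8, 0.4, -0.2]
gripper_width: -0.3
grasp_force: 0.5
```

```bash
sed -i 's/^im=.*/im=cams.get_image("wrist");cv2.imwrite(f"pics\/w{sys.argv[1]}.png",cv2.resize(im["frame"][40:240,100:400],None,fx=2,fy=2));print(s["contact_force"])/' c.py; python3 c.py 2
```

```text
4.7167 [ 484.4 -145.5  120.1]
[-0.76410248  0.37105556 -0.24981339]
yellow [(array([  8.6, 330.5]), [7, 328, 4, 5, 8]), (array([  1.7, 314.7]), [0, 313, 4, 4, 6])]
red [(array([288.7, 243.8]), [276, 231, 27, 27, 580])]
red2 []
orange [(array([166.9, 250.8]), [156, 239, 23, 23, 373]), (array([  5.5, 320.5]), [5, 320, 2, 2, 2])]
plung [-70.6 339.6]
pinbush [173.9 246.7]
tipshut [289.7 325.9]
tipopen [290.5 230.5]
pivot [289.1 251.3]
```

View pics/w2.png

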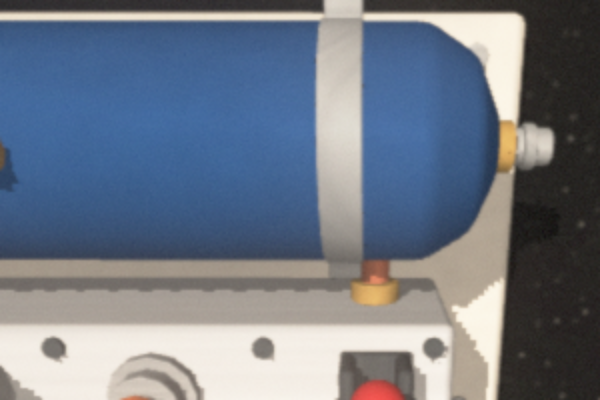

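The tip's upper edge is at row 231 of the full frame and should be near 219 when open, so about 5 mm of push remains at the finger.

Request:
{"api": "servo_tool", "payload": {"commands": [[[255,0.001,0,0,0,0,0],[255,0.001,0,0,0,0,0],[255,0.001,0,0,0,0,0],[255,0.001,0,0,0,0,0],[255,0,0,0,0,0,0]]]}}

```text
clock: 5.18
position: [488.9, -145.6, 120.4]
ee_rot: [1.0, 0.0, 0.0, 0.0]
contact_force: [-1.0, 0.1, -0.4]
gripper_width: 0.0
grasp_force: 0.5
```

Request:
{"api": "servo_tool", "payload": {"commands": [[[255,0.001,0,0,0,0,0],[255,0,0,0,0,0,0]]]}}

```text
clock: 5.35
position: [489.8, -145.6, 120.3]
ee_rot: [1.0, 0.0, 0.0, 0.0]
contact_force: [-0.9, -0.3, -0.7]
gripper_width: -0.3
grasp_force: 0.5
```

```bash
python3 c.py 3
```

```text
5.35 [ 489.8 -145.6  120.3]
[-0.91357599 -0.32663165 -0.69246087]
yellow [(array([  1.7, 347.7]), [0, 329, 7, 39, 140]), (array([  6.9, 329.9]), [5, 327, 4, 7, 9])]
red [(array([288.4, 241.4]), [276, 227, 26, 30, 622])]
red2 []
orange [(array([168.1, 258.9]), [157, 248, 23, 22, 368]), (array([  0.5, 317.5]), [0, 317, 2, 2, 2])]
plung [-64.9 350.6]
pinbush [175.  254.5]
tipshut [289.5 334. ]
tipopen [290.3 240.9]
pivot [288.9 259.3]
```

Request:
{"api": "servo_tool", "payload": {"commands": [[[255,0.001,0,0,0,0,0],[255,0.0005,0,0,0,0,0],[255,0,0,0,0,0,0]]]}}

```text
clock: 5.65
position: [490.9, -145.6, 120.3]
ee_rot: [1.0, 0.0, -0.0, 0.0]
contact_force: [-2.1, 0.0, -0.0]
gripper_width: -0.0
grasp_force: 1.0
```

Request:
{"api": "servo_tool", "payload": {"commands": [[[255,0.001,0,0,0,0,0],[255,0,0,0,0,0,0]]]}}

```text
clock: 5.82
position: [491.1, -145.6, 120.1]
ee_rot: [1.0, 0.0, -0.001, -0.0]
contact_force: [-4.4, 1.3, 1.8]
gripper_width: -0.0
grasp_force: 2.3
```

The force rose with no further travel, so the lever is at its open stop. Next I'll back off and go over the plunger.

Request:
{"api": "servo_tool", "payload": {"commands": [[[255,-0.015,0,0,0,0,0],[255,-0.015,0,-0.02,0,0,0],[255,0,0,-0.03,0,0,0],[255,0,0,-0.03,0,0,0],[255,0.007,-0.033,0,0,0,0],[255,0.007,-0.033,0,0,0,0],[255,0.007,-0.033,0,0,0,0],[255,0.006,-0.033,0,0,0,0],[255,0,0,0,0,0,0],[255,0,0,0,0,0,0]]]}}

```text
clock: 6.65
position: [490.5, -11.7, 200.8]
ee_rot: [1.0, 0.002, 0.002, -0.0]
contact_force: [0.0, -0.3, 0.1]
gripper_width: 0.2
grasp_force: 0.0
```

```bash
cat > d.py <<'E'
from h import *
import sys
s=arm.read_state();print(s["clock"],s["position"])
ims={n:cams.get_image(n) for n in("wrist","top","scene")}
for n,im in ims.items():
    for c,lo,hi in(("yellow",(22,120,100),(34,255,255)),("red",(0,150,80),(5,255,255)),("orange",(8,150,100),(20,255,255))): print(n,c,blobs(im,lo,hi,3))
    o=np.array([521.5,-73.5,0]);print({k:proj(im,o+p).round(1).tolist() for k,p in dict(pl=(-35,60,165),cap=(-35,-5,104),tipopen=(-8,-75,130)).items()})
t=cv2.resize(ims["scene"]["frame"][150:290,190:370],None,fx=3,fy=3,interpolation=2)
w=cv2.resize(ims["top"]["frame"][160:300,190:350],None,fx=1.6,fy=3,interpolation=2)
cv2.imwrite(f"pics/d{sys.argv[1]}.png",np.hstack([t,w]))
E
python3 d.py 1
```

```text
6.65 [490.52330066 -11.74015579 200.81152061]
wrist yellow [(array([284., 238.]), [243, 208, 85, 65, 3726]), (array([ 46.3, 229.4]), [44, 226, 6, 7, 35])]
wrist red [(array([465.6, 197.7]), [445, 184, 41, 29, 694])]
wrist orange [(array([ 40.8, 162.6]), [31, 152, 21, 21, 357]), (array([ 54. , 228.5]), [43, 220, 20, 18, 233]), (array([363.2, 213.5]), [355, 206, 17, 16, 217])]
{'pl': [286.0, 248.8], 'cap': [364.5, 216.1], 'tipopen': [474.3, 193.7]}
top yellow [(array([217.5, 223.8]), [204, 216, 25, 16, 238]), (array([112.6, 245. ]), [111, 242, 4, 7, 24])]
top red [(array([ 76.5, 128.4]), [67, 124, 20, 10, 115]), (array([280.2, 213.5]), [278, 207, 6, 14, 70]), (array([ 39.8, 140. ]), [38, 137, 6, 6, 22])]
top orange [(array([248.4, 222.7]), [246, 220, 6, 6, 29]), (array([114.9, 245. ]), [112, 241, 6, 9, 16]), (array([296.3, 195.2]), [296, 193, 2, 5, 6])]
{'pl': [215.4, 217.9], 'cap': [248.5, 222.3], 'tipopen': [280.4, 208.9]}
scene yellow [(array([238.9, 175.8]), [227, 171, 25, 11, 209])]
scene red [(array([101.4,  98.4]), [97, 95, 10, 7, 53]), (array([282.9, 214.1]), [279, 206, 9, 16, 45]), (array([239., 168.]), [238, 168, 3, 1, 3])]
scene orange [(array([262.5,  70.6]), [258, 68, 11, 6, 53]), (array([198.5, 198.2]), [195, 195, 7, 7, 38]), (array([174.4, 202. ]), [172, 199, 6, 7, 33])]
{'pl': [239.0, 175.8], 'cap': [255.9, 211.2], 'tipopen': [285.9, 208.5]}
```

View pics/d1.png

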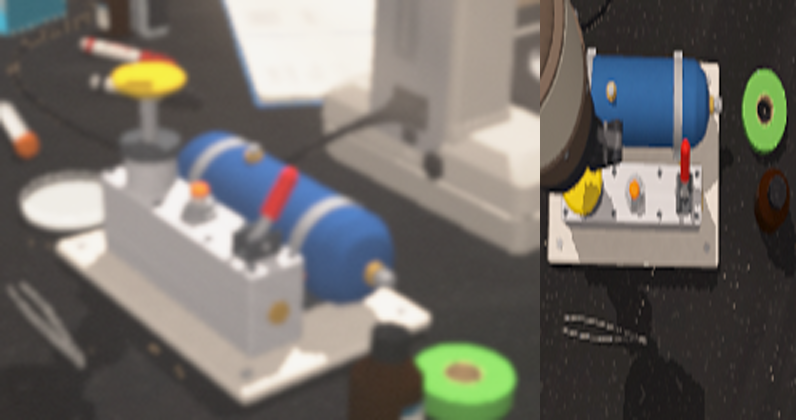

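The lever leans to the tank (open), the cap sits low on its bush, and the tool is above the plunger. First stroke, with care.

Request:
{"api": "servo_tool", "payload": {"commands": [[[255,-0.003,0.002,0.014,0,0,0],[255,0,0,0.012,0,0,0],[255,0,0,0.006,0,0,0],[255,0,0,0.006,0,0,0],[255,0,0,0.006,0,0,0],[255,0,0,0.006,0,0,0],[255,0,0,0.006,0,0,0],[255,0,0,0.003,0,0,0],[255,0,0,0,0,0,0]]]}}

```text
clock: 7.55
position: [485.5, -16.7, 142.5]
ee_rot: [1.0, 0.0, -0.001, 0.001]
contact_force: [-5.2, 0.2, 10.7]
gripper_width: 0.2
grasp_force: 5.6
```

Request:
{"api": "servo_tool", "payload": {"commands": [[[255,0,0,0.001,0,0,0],[255,0,0,0,0,0,0]]]}}

```text
clock: 7.72
position: [485.4, -16.7, 142.0]
ee_rot: [1.0, 0.0, -0.001, 0.001]
contact_force: [-6.2, -0.8, 12.6]
gripper_width: -0.3
grasp_force: 5.7
```

Request:
{"api": "servo_tool", "payload": {"commands": [[[255,0,0,0.001,0,0,0],[255,0,0,0.001,0,0,0],[255,0,0,0,0,0,0]]]}}

```text
clock: 7.97
position: [485.5, -16.7, 140.1]
ee_rot: [1.0, 0.0, -0.0, 0.001]
contact_force: [-5.2, 0.5, 11.7]
gripper_width: 0.2
grasp_force: 6.0
```

Request:
{"api": "servo_tool", "payload": {"commands": [[[255,0,0,0.001,0,0,0],[255,0,0,0,0,0,0]]]}}

```text
clock: 8.13
position: [485.5, -16.7, 139.8]
ee_rot: [1.0, 0.0, -0.0, 0.001]
contact_force: [-7.6, -0.6, 15.7]
gripper_width: -0.2
grasp_force: 8.0
```

Request:
{"api": "servo_tool", "payload": {"commands": [[[255,0,0,-0.015,0,0,0],[255,0,0,-0.015,0,0,0],[255,0,0,-0.006,0,0,0],[255,0.004,-0.003,0,0,0,0],[255,0,0,0.006,0,0,0],[255,0,0,0.008,0,0,0],[255,0,0,0.008,0,0,0],[255,0,0,0.008,0,0,0],[255,0,0,0.005,0,0,0],[255,0,0,0.001,0,0,0]]]}}

```text
clock: 8.97
position: [492.2, -12.4, 139.7]
ee_rot: [1.0, 0.001, 0.002, 0.001]
contact_force: [-6.7, 3.0, 27.6]
gripper_width: 0.2
grasp_force: 13.4
```

Request:
{"api": "servo_tool", "payload": {"commands": [[[255,0,0,0,0,0,0],[255,0,0,0,0,0,0]]]}}

```text
clock: 9.13
position: [492.2, -12.4, 139.8]
ee_rot: [1.0, 0.001, 0.002, 0.0]
contact_force: [-4.0, 2.3, 19.1]
gripper_width: 0.1
grasp_force: 9.9
```

Request:
{"api": "servo_tool", "payload": {"commands": [[[255,0,0,-0.015,0,0,0],[255,0,0,-0.015,0,0,0],[255,0,0,-0.006,0,0,0],[255,-0.003,0.001,0,0,0,0],[255,0,0,0.008,0,0,0],[255,0,0,0.009,0,0,0],[255,0,0,0.008,0,0,0],[255,0,0,0.005,0,0,0],[255,0,0,0.003,0,0,0],[255,0,0,0.0022,0,0,0]]]}}

```text
clock: 9.97
position: [487.0, -13.7, 139.6]
ee_rot: [1.0, 0.001, -0.0, 0.001]
contact_force: [-11.7, 5.3, 36.5]
gripper_width: 0.2
grasp_force: 18.4
```

Request:
{"api": "servo_tool", "payload": {"commands": [[[255,0,0,0,0,0,0]]]}}

```text
clock: 10.05
position: [487.0, -13.7, 139.7]
ee_rot: [1.0, 0.001, -0.0, 0.001]
contact_force: [-6.7, 2.7, 23.0]
gripper_width: -0.1
grasp_force: 11.5
```

Request:
{"api": "servo_tool", "payload": {"commands": [[[255,0,0,-0.015,0,0,0],[255,0,0,-0.015,0,0,0],[255,0,0,-0.006,0,0,0],[255,0,0,0,0,0,0],[255,0,0,0.008,0,0,0],[255,0,0,0.009,0,0,0],[255,0,0,0.008,0,0,0],[255,0,0,0.005,0,0,0],[255,0,0,0.003,0,0,0],[255,0,0,0.003,0,0,0]]]}}

```text
clock: 10.88
position: [487.2, -13.7, 139.5]
ee_rot: [1.0, 0.001, -0.0, 0.001]
contact_force: [-13.3, 5.7, 41.6]
gripper_width: 0.5
grasp_force: 21.0
```

Request:
{"api": "servo_tool", "payload": {"commands": [[[255,0,0,0,0,0,0]]]}}

```text
clock: 10.97
position: [487.1, -13.7, 139.7]
ee_rot: [1.0, 0.001, -0.0, 0.001]
contact_force: [-8.2, 1.9, 24.0]
gripper_width: 0.3
grasp_force: 12.1
```

```bash
python3 d.py 2 | grep -E "orange|cap"
```

```text
wrist orange [(array([392.9, 254.4]), [380, 242, 27, 25, 498]), (array([  7.1, 250.3]), [0, 240, 18, 22, 308]), (array([  0.3, 171.3]), [0, 167, 2, 10, 15])]
{'pl': [282.8, 303.0], 'cap': [385.4, 244.1], 'tipopen': [538.8, 219.3]}
top orange [(array([248.1, 221.8]), [245, 219, 7, 7, 33]), (array([114.4, 246.6]), [111, 245, 7, 5, 14]), (array([296.3, 195.2]), [296, 193, 2, 5, 6])]
{'pl': [215.4, 217.9], 'cap': [248.5, 222.3], 'tipopen': [280.4, 208.9]}
scene orange [(array([262.7,  70.8]), [258, 68, 10, 6, 44]), (array([198.6, 198.2]), [195, 195, 8, 7, 39]), (array([174.5, 202. ]), [172, 199, 6, 7, 34])]
{'pl': [239.0, 175.8], 'cap': [255.9, 211.2], 'tipopen': [285.9, 208.5]}
```

Request:
{"api": "servo_tool", "payload": {"commands": [[[255,0,0,-0.015,0,0,0],[255,0,0,-0.015,0,0,0],[255,0,0,-0.006,0,0,0],[255,0,0,0,0,0,0],[255,0,0,0.008,0,0,0],[255,0,0,0.009,0,0,0],[255,0,0,0.008,0,0,0],[255,0,0,0.005,0,0,0],[255,0,0,0.002,0,0,0],[255,0,0,0.001,0,0,0]]]}}

```text
clock: 11.95
position: [487.1, -13.6, 140.5]
ee_rot: [1.0, 0.001, -0.0, 0.0]
contact_force: [-2.9, 2.0, 14.4]
gripper_width: 0.2
grasp_force: 6.8
```

Request:
{"api": "servo_tool", "payload": {"commands": [[[255,0,0,0.0007,0,0,0],[255,0,0,0,0,0,0]]]}}

```text
clock: 12.12
position: [487.1, -13.6, 140.1]
ee_rot: [1.0, 0.001, -0.0, 0.0]
contact_force: [-1.7, 2.5, 13.0]
gripper_width: 0.0
grasp_force: 6.4
```

Request:
{"api": "servo_tool", "payload": {"commands": [[[255,0,0,-0.015,0,0,0],[255,0,0,-0.015,0,0,0],[255,0,0,-0.006,0,0,0],[255,0,0,0,0,0,0],[255,0,0,0.008,0,0,0],[255,0,0,0.009,0,0,0],[255,0,0,0.008,0,0,0],[255,0,0,0.006,0,0,0],[255,0,0,0.003,0,0,0],[255,0,0,0.001,0,0,0]]]}}

```text
clock: 12.95
position: [487.1, -13.6, 140.8]
ee_rot: [1.0, 0.001, -0.0, 0.0]
contact_force: [-2.3, 1.8, 13.2]
gripper_width: 0.4
grasp_force: 6.8
```

Request:
{"api": "servo_tool", "payload": {"commands": [[[255,0,0,0.0007,0,0,0],[255,0,0,0,0,0,0]]]}}

```text
clock: 13.12
position: [487.1, -13.6, 140.4]
ee_rot: [1.0, 0.001, -0.0, 0.0]
contact_force: [-2.9, 1.5, 12.1]
gripper_width: 0.0
grasp_force: 6.4
```

Request:
{"api": "servo_tool", "payload": {"commands": [[[255,0,0,-0.015,0,0,0],[255,0,0,-0.015,0,0,0],[255,0,0,-0.02,0,0,0],[255,0,0,-0.02,0,0,0],[255,-0.03,0,0,0,0,0],[255,-0.03,0,0,0,0,0],[255,-0.02,0,0,0,0,0],[255,0,0,0,0,0,0]]]}}

```text
clock: 13.78
position: [401.9, -14.5, 207.9]
ee_rot: [1.0, 0.0, -0.003, 0.0]
contact_force: [0.8, 0.6, 0.2]
gripper_width: 0.1
grasp_force: 0.0
```

```bash
sed -i 's/^w=.*/w=cv2.resize(ims["wrist"]["frame"][0:280,250:420],(256,420))/' d.py; python3 d.py 3
```

```text
13.7833 [401.87821045 -14.52418075 207.90393578]
wrist yellow [(array([279.9,  95.3]), [233, 45, 96, 101, 7498]), (array([ 26.5, 146.7]), [24, 143, 6, 8, 39])]
wrist red [(array([482. ,  66.6]), [458, 43, 48, 50, 1095])]
wrist orange [(array([19.4, 72.6]), [8, 61, 25, 24, 464]), (array([373.6,  99.3]), [364, 89, 20, 22, 335]), (array([ 35.6, 148.3]), [24, 138, 22, 20, 273])]
{'pl': [281.4, 101.2], 'cap': [368.7, 100.5], 'tipopen': [492.0, 56.3]}
top yellow [(array([215.8, 217.7]), [202, 206, 27, 26, 501])]
top red [(array([ 76.5, 128.4]), [67, 124, 20, 10, 115]), (array([280.1, 213.4]), [278, 207, 6, 14, 68]), (array([ 39.8, 140. ]), [38, 137, 6, 6, 22])]
top orange [(array([116.9, 215.2]), [114, 211, 7, 9, 56]), (array([248.2, 221.8]), [245, 219, 7, 7, 32]), (array([296.3, 195.2]), [296, 193, 2, 5, 6])]
{'pl': [215.4, 217.9], 'cap': [248.5, 222.3], 'tipopen': [280.4, 208.9]}
scene yellow [(array([238.6, 175.8]), [227, 171, 25, 11, 209]), (array([234.1,  68. ]), [231, 67, 7, 3, 11])]
scene red [(array([101.4,  98.4]), [97, 95, 10, 7, 54]), (array([282.9, 214.3]), [279, 206, 9, 16, 47]), (array([239., 168.]), [238, 168, 3, 1, 3])]
scene orange [(array([234.8,  71.8]), [227, 67, 15, 9, 90]), (array([262.1,  70.7]), [258, 69, 10, 5, 42]), (array([198.7, 198.1]), [195, 195, 8, 7, 40])]
{'pl': [239.0, 175.8], 'cap': [255.9, 211.2], 'tipopen': [285.9, 208.5]}
```

View pics/d3.png

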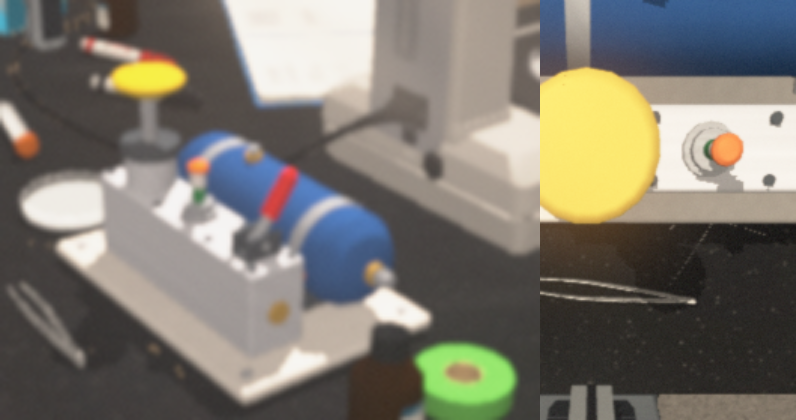

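The pin stands tall with its green foot clear of the bush (scene cap at about (256,205)). Six full strokes give about 30 mm on top of its start, so it is fully out. The lever is still open. Now I'll go behind the lever.

Request:
{"api": "servo_tool", "payload": {"commands": [[[255,0,0.033,0,0,0,0],[255,0,0.033,0,0,0,0],[255,0,0.033,0,0,0,0],[255,0,0.033,0,0,0,0],[255,0.035,0,0,0,0,0],[255,0.035,0,0,0,0,0],[255,0.035,0,0,0,0,0],[255,0.038,0,0,0,0,0],[255,0,0,0,0,0,0],[255,0,0,0,0,0,0]]]}}

```text
clock: 14.77
position: [551.8, -145.8, 207.4]
ee_rot: [1.0, 0.0, -0.002, -0.0]
contact_force: [-0.7, 0.5, 0.9]
gripper_width: 0.2
grasp_force: 0.0
```

Request:
{"api": "servo_tool", "payload": {"commands": [[[255,0,0,0.03,0,0,0],[255,0,0,0.03,0,0,0],[255,0,0,0.027,0,0,0],[255,-0.006,0,0,0,0,0],[255,-0.006,0,0,0,0,0],[255,0,0,0,0,0,0]]]}}

```text
clock: 15.27
position: [537.3, -145.8, 125.0]
ee_rot: [1.0, 0.0, 0.0, 0.0]
contact_force: [-0.2, -0.2, 0.5]
gripper_width: -0.5
grasp_force: 0.0
```

Request:
{"api": "servo_tool", "payload": {"commands": [[[255,-0.004,0,0,0,0,0],[255,-0.004,0,0,0,0,0],[255,-0.004,0,0,0,0,0],[255,-0.004,0,0,0,0,0],[255,-0.004,0,0,0,0,0],[255,-0.004,0,0,0,0,0]]]}}

```text
clock: 15.77
position: [513.7, -145.5, 124.1]
ee_rot: [1.0, 0.0, 0.0, -0.0]
contact_force: [1.5, 0.1, 2.0]
gripper_width: -0.0
grasp_force: 0.8
```

Request:
{"api": "servo_tool", "payload": {"commands": [[[255,-0.004,0,0,0,0,0],[255,-0.004,0,0,0,0,0],[255,-0.004,0,0,0,0,0],[255,-0.003,0,0,0,0,0],[255,-0.003,0,0,0,0,0],[255,0,0,0,0,0,0]]]}}

```text
clock: 16.27
position: [495.3, -145.6, 123.6]
ee_rot: [1.0, 0.0, -0.0, -0.0]
contact_force: [0.2, -0.7, 0.8]
gripper_width: -0.2
grasp_force: 0.5
```

Request:
{"api": "servo_tool", "payload": {"commands": [[[255,-0.003,0,0,0,0,0],[255,-0.002,0,0,0,0,0],[255,-0.002,0,0,0,0,0],[255,-0.001,0,0,0,0,0],[255,0,0,0,0,0,0]]]}}

```text
clock: 16.68
position: [487.8, -145.6, 123.6]
ee_rot: [1.0, 0.0, -0.0, -0.0]
contact_force: [1.8, -1.2, 0.2]
gripper_width: -0.2
grasp_force: 0.7
```

Request:
{"api": "servo_tool", "payload": {"commands": [[[255,-0.001,0,0,0,0,0],[255,-0.001,0,0,0,0,0],[255,0,0,0,0,0,0]]]}}

```text
clock: 16.93
position: [485.9, -145.6, 123.7]
ee_rot: [1.0, 0.0, -0.0, -0.0]
contact_force: [1.9, 0.8, 0.2]
gripper_width: -0.1
grasp_force: 0.6
```

Request:
{"api": "servo_tool", "payload": {"commands": [[[255,-0.001,0,0,0,0,0],[255,0,0,0,0,0,0]]]}}

```text
clock: 17.1
position: [484.6, -145.6, 123.6]
ee_rot: [1.0, 0.0, -0.0, -0.0]
contact_force: [1.1, 0.1, 0.8]
gripper_width: 0.2
grasp_force: 0.5
```

Request:
{"api": "servo_tool", "payload": {"commands": [[[255,-0.001,0,0,0,0,0],[255,0,0,0,0,0,0]]]}}

```text
clock: 17.27
position: [483.7, -145.6, 123.6]
ee_rot: [1.0, 0.0, -0.0, -0.0]
contact_force: [1.1, 0.5, 0.1]
gripper_width: -0.1
grasp_force: 0.4
```

Request:
{"api": "servo_tool", "payload": {"commands": [[[255,-0.001,0,0,0,0,0],[255,0,0,0,0,0,0]]]}}

```text
clock: 17.43
position: [482.8, -145.6, 123.7]
ee_rot: [1.0, 0.0, -0.0, -0.0]
contact_force: [0.8, -0.1, -0.0]
gripper_width: -0.0
grasp_force: 0.4
```

Request:
{"api": "servo_tool", "payload": {"commands": [[[255,-0.001,0,0,0,0,0],[255,0,0,0,0,0,0]]]}}

```text
clock: 17.6
position: [481.9, -145.6, 123.7]
ee_rot: [1.0, 0.0, -0.0, 0.0]
contact_force: [1.2, 0.1, -0.5]
gripper_width: 0.1
grasp_force: 0.5
```

Request:
{"api": "servo_tool", "payload": {"commands": [[[255,-0.001,0,0,0,0,0],[255,0,0,0,0,0,0]]]}}

```text
clock: 17.77
position: [480.9, -145.6, 123.7]
ee_rot: [1.0, 0.0, -0.0, -0.0]
contact_force: [1.6, -0.0, 0.5]
gripper_width: -0.2
grasp_force: 0.5
```

Request:
{"api": "servo_tool", "payload": {"commands": [[[255,-0.001,0,0,0,0,0],[255,0,0,0,0,0,0]]]}}

```text
clock: 17.93
position: [480.0, -145.6, 123.7]
ee_rot: [1.0, 0.0, -0.0, -0.0]
contact_force: [1.1, -0.7, 0.1]
gripper_width: -0.0
grasp_force: 0.5
```

```bash
python3 - <<'E'
from h import *
im=cams.get_image("scene");print(blobs(im,(0,150,80),(5,255,255),3),"shut ref 267.4,219.6")
im=cams.get_image("top");print(blobs(im,(0,150,80),(5,255,255),3),"shut ref 279.9 230.8")
E
```

```text
[(array([101.5,  98.3]), [97, 95, 10, 7, 53]), (array([267.1, 219.3]), [263, 215, 10, 11, 40]), (array([240., 168.]), [238, 168, 5, 1, 5])] shut ref 267.4,219.6
[(array([ 76.5, 128.4]), [67, 124, 20, 10, 115]), (array([ 39.8, 140. ]), [38, 137, 6, 6, 22]), (array([280.5, 236. ]), [280, 236, 2, 1, 2])] shut ref 279.9 230.8
```

Nearly at the shut reference. I'll push on to the stop.

Request:
{"api": "servo_tool", "payload": {"commands": [[[255,-0.001,0,0,0,0,0],[255,0,0,0,0,0,0]]]}}

```text
clock: 18.2
position: [479.6, -145.6, 123.9]
ee_rot: [1.0, 0.0, 0.001, 0.0]
contact_force: [2.2, -0.3, -1.0]
gripper_width: -0.0
grasp_force: 0.9
```

Request:
{"api": "servo_tool", "payload": {"commands": [[[255,-0.001,0,0,0,0,0],[255,0,0,0,0,0,0]]]}}

```text
clock: 18.37
position: [479.3, -145.6, 124.2]
ee_rot: [1.0, 0.0, 0.001, 0.0]
contact_force: [3.4, 0.3, 0.4]
gripper_width: 0.1
grasp_force: 1.6
```

The stop is reached. I'll back off and rise clear.

Request:
{"api": "servo_tool", "payload": {"commands": [[[255,0.015,0,0,0,0,0],[255,0.015,0,-0.01,0,0,0],[255,0,0,-0.03,0,0,0],[255,0,0,-0.04,0,0,0],[255,0,0,-0.03,0,0,0],[255,-0.035,0,0,0,0,0],[255,-0.035,0,0,0,0,0],[255,-0.035,0,0,0,0,0],[255,0,0,0,0,0,0],[255,0,0,0,0,0,0]]]}}

```text
clock: 19.2
position: [400.3, -145.8, 233.7]
ee_rot: [1.0, 0.0, -0.001, -0.0]
contact_force: [0.5, 0.8, -0.1]
gripper_width: 0.2
grasp_force: 0.0
```

```bash
sed -i 's/^w=.*/w=cv2.resize(ims["wrist"]["frame"][40:210,150:340],(256,420))/' d.py; python3 d.py 4|grep -E "red|yellow|scene"
```

```text
wrist yellow [(array([72.8, 93.8]), [31, 50, 85, 88, 5723])]
wrist red [(array([286.2, 123.9]), [279, 105, 15, 38, 511])]
top yellow [(array([215.1, 210.5]), [203, 206, 25, 9, 167])]
top red [(array([ 76.5, 128.4]), [67, 124, 20, 10, 115]), (array([ 39.8, 140. ]), [38, 137, 6, 6, 22])]
scene yellow [(array([239.1, 176.4]), [228, 172, 24, 10, 183])]
scene red [(array([101.5,  98.3]), [97, 95, 10, 7, 53]), (array([267.2, 219.5]), [263, 214, 10, 12, 42])]
scene orange [(array([262.4,  70.6]), [258, 68, 11, 6, 56]), (array([198.5, 198.2]), [195, 195, 7, 7, 38]), (array([174.4, 201.9]), [172, 199, 6, 7, 34])]
```

View pics/d4.png

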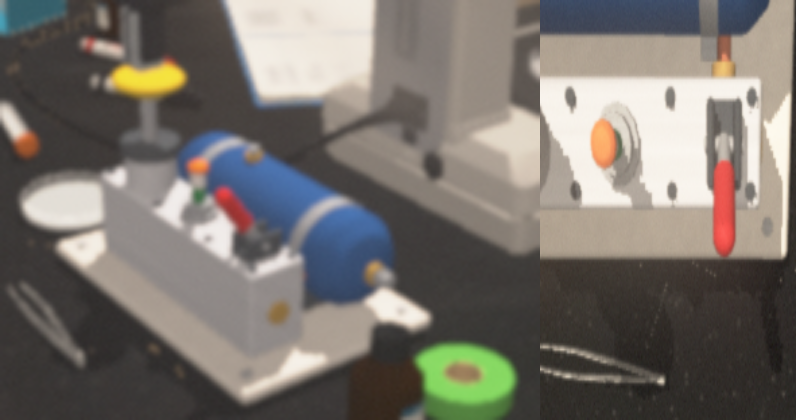

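The lever is shut, leaning to the front at (267,219). The pin is out with its green foot showing, the plunger is up, and nothing round the reservoir has moved. I'm handing in.

```bash
python3 -c "
from bench import ticket
print(ticket.job_done())"
```

```text
the job is handed in; nothing more can be done
None
```

I opened the valve, gave six full pump strokes and shut the lever to its stop. The last pictures show the pin fully out with its green foot showing, and the arm is clear. One stroke was firmer than I wanted, peaking at about 42 N. I handed the job in at about 19 s; no verdict came back.

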